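Tighten a sample jar lid on the torque tester

TASK

Set the white square sample jar upright in the square nest of the grey cap-torque tester, right down on the nest floor, then screw its blue lid down clockwise until it is snug: the orange pointer must come to rest in the green band for a moment and must never reach the red. Then let go, leaving the jar standing in the nest with its lid tight, and do not disturb the green spreader, the black tape roll or the blue marker.

Things in the scene. Friction and masses are not known exactly. Their poses are not given: they have to be found in the camera images.
- jar: Loose white square sample jar, 0.2 to 0.45 kg, upright on the bench at the start. Body 56 x 56 x 54 mm with rounded edges, then a round neck 50 mm across, then the blue lid from 67 mm up. Origin: centre of the underside; z up, x and y square to the flat sides. The lid is already on its thread and cannot come off; it lowers 1 mm per rad turned clockwise from above.
- lid_grip (a point): Centre of the blue ribbed round lid, 60 mm across, 26 mm high: 80 mm above the jar's underside when fully down, 1 to 2 mm higher at the start. Grip its upper half across the diameter. It turns with about 0.07 N m of drag for 1 to 2 rad (its own yaw does not tell how much is left), then comes up solid; turning on from there turns jar, nest and pointer.
- nest_floor (a point): Centre of the floor of the tester's nest, 60 mm above the bench: a square pocket 59 mm wide and 18 mm deep, mouth chamfered 3 mm, in a blue 74 x 74 mm block that can turn on the fixed tester. x and y square to its sides, z up. The jar fits at any of its four quarter turns. Housing: grey, 150 x 150 x 44 mm.
- tester_table (a joint): Turn (rad) of nest and orange pointer against a spring of 1.0 N m/rad, so also the torque in N m: 0 at rest, positive clockwise from above. White below 0.35, green 0.35 to 0.65, yellow to 0.75, then red. At rest the pointer lies along -x of the nest. When the lid is let go it springs back to 0 and the lid stays tight.
- spreader_green: Green plastic body-filler spreader, 82 x 99 x 10 mm, lying on the bench; origin at the underside. To be left alone.
- tape_roll_3: Small black tape roll, 50 x 48 x 19 mm, lying on the bench; origin at the underside. To be left alone.
- marker_1: White marker pen with a blue cap, 17 x 135 x 16 mm, lying on the bench; origin at the underside. To be left alone.
There are look-alikes about, which are no part of the job. What is shaped like the jar but purple is not meant.

How it is judged:
On the way, in this order (a step that is already met when the one before it is completed fails the run):
1. the jar stands on the floor of the nest (horizontal distance between jar and nest_floor below 0.004 m and z of jar in the frame of nest_floor below 0.003 m and angle between jar's own z axis and vertical below 0.06 rad), for 0.2 s.
2. the lid is down on its seat and the pointer rests in the green band (value of joint tester_table between 0.35 and 0.65 rad and z of lid_grip in the frame of jar below 0.0805 m and z of jar in the frame of nest_floor below 0.003 m), for 0.2 s.
At the end, for the whole second after the job is handed in: The jar stands at rest in the nest, within 4 mm of its centre, less than 3 mm off its floor and tilted less than 0.06 rad; its lid is within 0.5 mm of fully down; the pointer is back below 0.1 rad (all of step 1 and z of lid_grip in the frame of jar below 0.0805 m and linear speed of jar below 0.01 m/s and value of joint tester_table below 0.1 rad); the robot touches nothing.
It fails at once if the lid is overtightened: the pointer reaches the red (value of joint tester_table above 0.75 rad).
It fails at once if the jar is tipped over (angle between jar's own z axis and vertical above 0.6 rad).
It fails at once if the green spreader, the black tape roll or the blue marker is disturbed (distance of any of spreader_green, tape_roll_3, marker_1 from where it was at the start of the episode above 0.03 m).
It also fails if it takes over 61 s, if anything falls off the work surface, if the arm or the gripper's body presses on something with over 40 N, if the wrist force passes 120 N, or if a joint passes its speed limit or range.

ROBOT

A 6-joint arm with a two-finger parallel gripper is mounted at the origin on a cart in front of the work surface, level with it; the furniture and walls round the work are solid. World frame = base frame: x ahead of the robot, y to its left, z up, the work surface at z = 0. Lengths are in m, angles in rad, forces in N, time in s.
With the tool pointing down it reaches from about 0.275 to 0.825 m from the base axis. Payload 4.9 kg.
Tool frame: the origin (TCP) lies midway between the tips of the shut fingers; the grasp point (between the pads) lies 19 mm behind it (bot.grip_depth is the distance from the TCP to the grasp point, in m); y points along the fingers, x is the direction in which the jaws open and shut, and the axes are right-handed (so a half turn about y gives the same grasp; the last joint's range is limited). The gripper opens to 85 mm and grips with 20 to 120 N. Pads are 22 mm wide; open, the fingers measure 114 mm over their backs; the gripper's body (76 mm by 85 mm) begins 54 mm behind the grasp point. The pads swing forward as they close: fully open they stand 13 mm farther back than shut.
Start: joints at [-1.289, 0.326, -0.193, 1.052, 0, 1.437], TCP at [0.222, -0.503, 0.191] pointing down, gripper open.
Joint ranges: [-2.65, 2.65], [-0.97, 1.79], [-1.3, 1.35], [-1.93, 2.1], [-1.47, 1.37], [-3.14, 3.14]. Speed limits (rad/s): [2.57, 2.57, 3.14, 3.14, 3.14, 3.14].

INTERFACE

Orientations are given as a unit quaternion [w, x, y, z].
In Python, from cell import bot gives the robot as it stands. Calls block until the motion is done:
- bot.move_pose(position, orientation): joint-space move of the TCP to a pose.
- bot.move_linear(position, speed=0.15, rotation=None, until_force=None): straight line of the TCP; rotation=None keeps the orientation; speed is the mean speed in m/s. With until_force (N) it stops when the force on the tool has changed by that much, and returns True; else False.
- bot.goto_joints(angles): joint-space move.
- bot.set_gripper(opening, grasp_force=None): opening from 0.0 (shut) to 1.0 (fully open); grasp_force is the grip in N (None keeps the last); returns when the fingers have stopped.
- bot.wait(seconds).
- bot.solve_ik(position, orientation): joint angles nearest the present ones, or None.
- bot.camera(name): name is "side" or "top"; returns the picture (384x512x3 uint8, red, green, blue); there is no depth.
- bot.calibration(name): a dict with "mtx" (3x3 intrinsics, pixels), "extrinsics" (4x4, takes a point from world to camera coordinates). Camera axes: x right, y down, z forward; pixel columns grow to the right and rows downward; lengths in m; the calibration is good to about 2 mm. A picture is of the moment at which its call begins. calibration takes no time and is no camera call.
A pose or a line that the arm cannot do raises bot.PlanningError and nothing moves.
- bot.close_job(): hands the job in, once; it reports no verdict.
Trained networks look in the newest picture that a camera, given by its name, has taken for a name from the list of things; names that differ only in an ending like _2 or _b are one class to them, and where a whole thing is asked for, a point or a joint stands for the part that bears it (a point fixed in the world has none). Each returns a list of dicts, best first, with "confidence" (0 to 1); they miss things now and then, are a little off and sometimes report something else, mostly with a low value. They report only what shows in the picture. A call takes as long as a camera call. They do not tell look-alikes from the thing itself.
- bot.search_frame(camera, thing): "bbox" ([left, top, width, height] in pixels, round what is visible of it).
Readings, each from a call of its own:
- bot.read_clock(): time.
- bot.read_joint_positions(): joint angles.
- bot.read_joint_vel(): joint speeds.
- bot.read_joint_efforts(): joint torques, N m.
- bot.read_position(): TCP position.
- bot.read_tool_rot(): TCP orientation.
- bot.read_ft_force(): force on the tool from outside, world axes, zero at the start.
- bot.read_moment(): the same for the moment, N m.
- bot.read_gripper_width(): opening from 0.0 (shut) to 1.0 (fully open).
Only numpy, scipy, OpenCV 4.12 (cv2) and the standard library are available. Lean on these libraries where they do the work, as an engineer would, in place of code of your own. Each camera call takes 0.05 s, during which the arm holds its last target.

## Working session

There is one attempt and no reset: what is moved stays moved. The work goes in short steps, each a Python script; the robot and the scene stay as the last script left them, time stands still between calls to the robot, and variables do not carry over. Pictures are saved under pics/ and viewed, and the job is handed in when it is done.

```bash
ls; mkdir -p pics; python3 - <<'E'
from cell import bot
import cv2
for n in("side","top"):
    im=bot.camera(n); cv2.imwrite(f"pics/{n}0.png",im[:,:,::-1])
    c=bot.calibration(n); print(n,c["mtx"].round(1).tolist(),c["extrinsics"].round(4).tolist())
    for t in("jar","lid_grip","tester_table","spreader_green","tape_roll_3","marker_1"):
        try: print(t,[(([round(float(v)) for v in d["bbox"]]),round(d["confidence"],2)) for d in bot.search_frame(n,t)])
        except Exception as e: print(t,e)
print(bot.read_clock(),bot.read_tool_rot())
E
```

```text
pics
side [[472.8, 0.0, 260.6], [0.0, 472.8, 196.1], [0.0, 0.0, 1.0]] [[-0.9529, -0.3028, 0.0169, 0.4556], [-0.1561, 0.4419, -0.8834, 0.2188], [0.26, -0.8444, -0.4683, 1.2909], [0.0, 0.0, 0.0, 1.0]]
jar [([303, 144, 16, 27], 0.87)]
lid_grip [([293, 172, 18, 10], 0.7), ([303, 143, 13, 11], 0.6)]
tester_table [([212, 256, 37, 28], 0.56)]
spreader_green [([241, 178, 20, 10], 0.57)]
tape_roll_3 [([267, 164, 15, 14], 0.49)]
marker_1 []
top [[384.2, 0.0, 256.3], [0.0, 384.2, 194.1], [0.0, 0.0, 1.0]] [[-0.0132, -0.9999, 0.0028, -0.1353], [-0.9947, 0.0129, -0.1023, 0.5411], [0.1023, -0.0041, -0.9947, 1.5954], [0.0, 0.0, 0.0, 1.0]]
jar [([355, 201, 22, 18], 0.52), ([295, 210, 21, 16], 0.46)]
lid_grip [([362, 205, 13, 14], 0.76), ([301, 209, 14, 17], 0.59)]
tester_table [([156, 196, 22, 21], 0.87)]
spreader_green [([306, 164, 21, 18], 0.6)]
tape_roll_3 []
marker_1 []
0.7 [ 0.59243758 -0.59243752  0.38600806 -0.38604828]
```

```bash
python3 - <<'E'
import cv2
a=cv2.imread("pics/side0.png");b=cv2.imread("pics/top0.png")
cv2.imwrite("pics/s0b.png",cv2.resize(a[100:330,150:410],(780,690),interpolation=cv2.INTER_CUBIC)[:600])
cv2.imwrite("pics/t0b.png",cv2.resize(b[120:300,130:400],(800,533),interpolation=cv2.INTER_CUBIC))
E
```

```text
(no output)
```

View pics/side0.png

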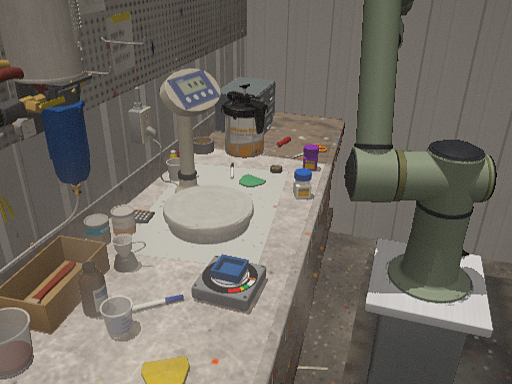

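View pics/top0.png

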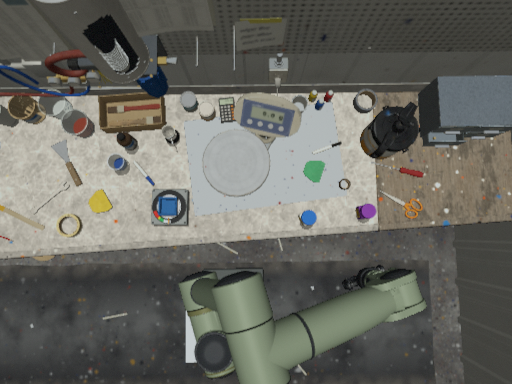

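```bash
sleep 0
```

```text
(no output)
```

View pics/s0b.png

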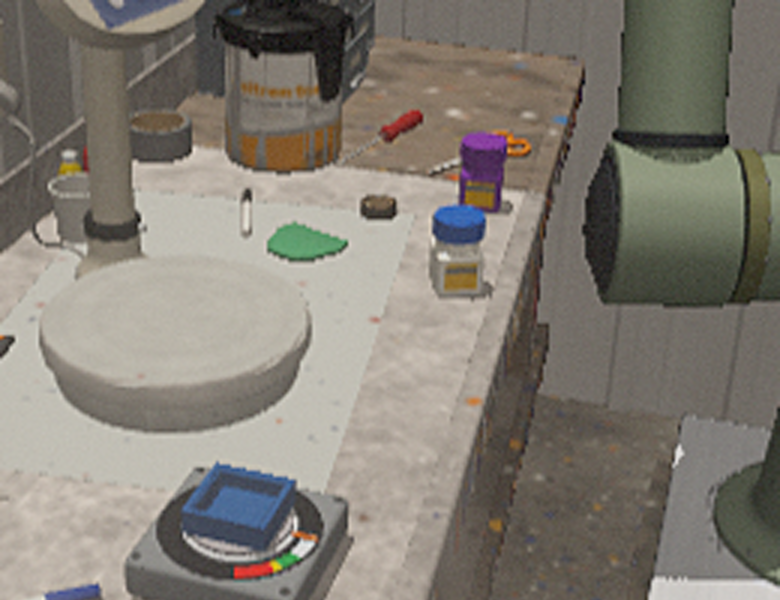

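View pics/t0b.png

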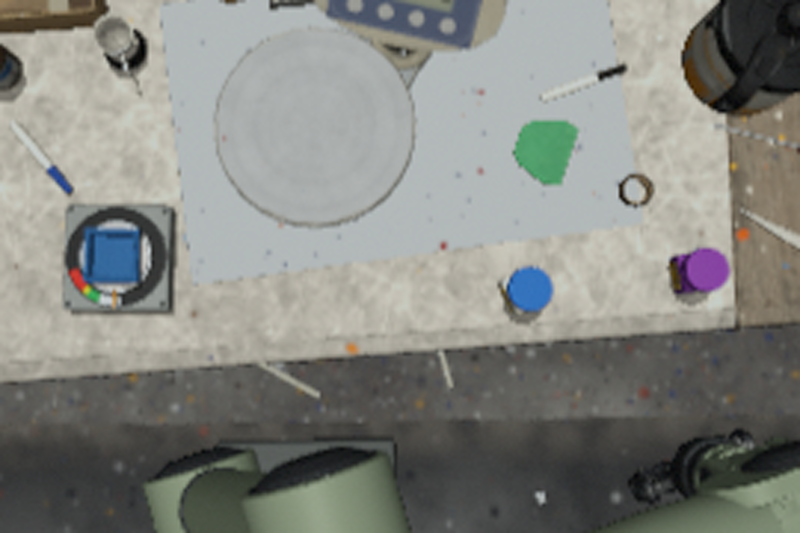

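White-bodied jar candidates: the blue-lidded one at top (309,218) / side (303,184), and the purple one at top (368,212) / side (311,158). The description fits the blue-lidded one. Next I'll check it in a close crop and fit the poses.

```bash
python3 - <<'E'
import cv2,numpy as np
a=cv2.imread("pics/side0.png");b=cv2.imread("pics/top0.png")
r=lambda im,x,y,w:cv2.resize(im[y:y+w,x:x+w],(390,390),interpolation=cv2.INTER_NEAREST)
cv2.imwrite("pics/crop1.png",np.hstack([r(a,285,160,39),r(b,290,200,39)]))
cv2.imwrite("pics/crop2.png",np.hstack([r(a,190,247,78),r(b,145,182,52)]))
E
```

```text
(no output)
```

View pics/crop1.png

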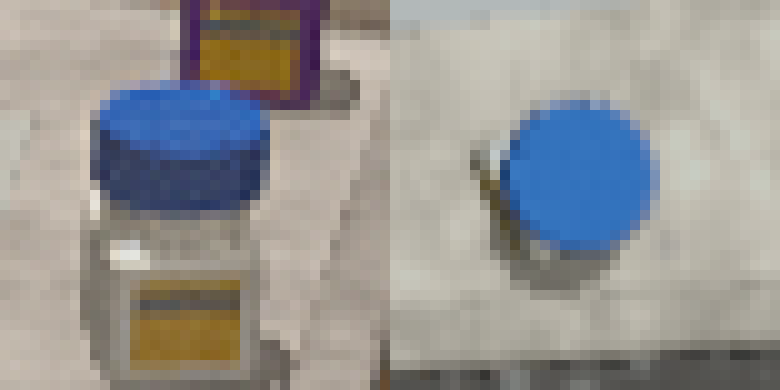

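View pics/crop2.png

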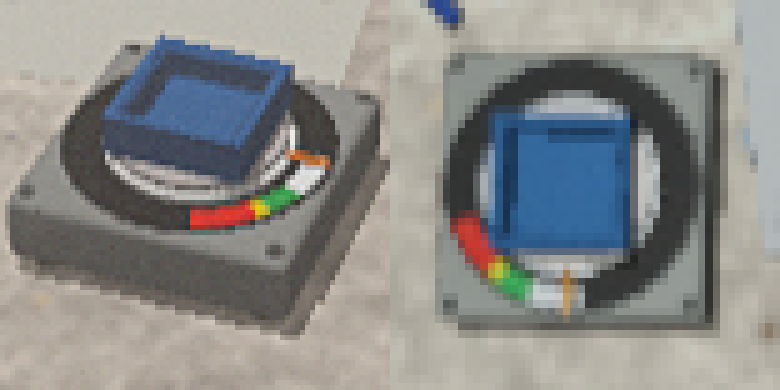

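```bash
cat > fit.py <<'E'
import cv2,numpy as np
from scipy.optimize import minimize
S=8
def proj(cal,P):
    E=np.array(cal["extrinsics"]);q=(E[:3,:3]@P.T).T+E[:3,3];p=(np.array(cal["mtx"])@q.T).T
    return p[:,:2]/p[:,2:]
def sil(cal,P,win):
    x,y,w,h=win;p=(proj(cal,P)-[x,y]+0.5)*S-0.5
    m=np.zeros((h*S,w*S),np.uint8);hull=cv2.convexHull(p.astype(np.float32))
    cv2.fillConvexPoly(m,np.round(hull*16).astype(np.int32),255,shift=4)
    return cv2.resize(m,(w,h),interpolation=cv2.INTER_AREA)/255.
def cyl(x,y,z0,z1,r):
    t=np.linspace(0,2*np.pi,48,endpoint=False);c=np.c_[x+r*np.cos(t),y+r*np.sin(t)]
    return np.vstack([np.c_[c,np.full(48,z)] for z in(z0,z1)])
def box(x,y,yaw,s,z0,z1):
    a=yaw+np.pi/4+np.arange(4)*np.pi/2;c=np.c_[x+s/2**.5*np.cos(a),y+s/2**.5*np.sin(a)]
    return np.vstack([np.c_[c,np.full(4,z)] for z in(z0,z1)])
def blue(im,win,t=30):
    x,y,w,h=win;c=im[y:y+h,x:x+w].astype(float);return np.clip(((c[...,2]-c[...,0])-t*.5)/t,0,1)
def ray(cal,u,v,z):
    E=np.array(cal["extrinsics"]);R,t=E[:3,:3],E[:3,3];o=-R.T@t
    d=R.T@np.linalg.solve(np.array(cal["mtx"]),[u,v,1]);return o+d*(z-o[2])/d[2]
def fit(model,p0,obs):
    f=lambda p:sum(((sil(c,model(p),w)-m)**2).sum() for c,w,m in obs)
    s=np.array([.01 if i!=2 else .1 for i in range(len(p0))])
    r=minimize(f,p0,method="Nelder-Mead",options=dict(initial_simplex=np.vstack([p0]+[np.array(p0)+s*e for e in np.eye(len(p0))]),xatol=1e-5,fatol=1e-3))
    return r.x,r.fun
E
python3 - <<'E'
from cell import bot
from fit import *
rd=lambda n:cv2.imread(f"pics/{n}0.png")[:,:,::-1]
C={n:bot.calibration(n) for n in("side","top")};I={n:rd(n) for n in C}
W={"side":(285,162,36,26),"top":(295,203,28,28)}
obs=[(C[n],W[n],blue(I[n],W[n])) for n in C]
p0=ray(C["top"],308,218,.082)[:2]
print(p0)
for o in(obs,obs[:1],obs[1:]):print("jar",fit(lambda p:cyl(p[0],p[1],.0685,.0945,.03),p0,o))
W={"side":(208,250,45,40),"top":(150,190,36,34)}
obs=[(C[n],W[n],blue(I[n],W[n],60)) for n in C]
p0=list(ray(C["top"],168,206,.078)[:2])+[0.]
for zb in(.048,.053):
  for o in(obs,obs[:1],obs[1:]):print("nest",zb,fit(lambda p:box(p[0],p[1],p[2],.074,zb,.078),p0,o))
for n in C: print(n,-np.array(C[n]["extrinsics"])[:3,:3].T@np.array(C[n]["extrinsics"])[:3,3])
E
```

```text
[ 0.43338523 -0.35054383]
jar (array([ 0.43661785, -0.35273883]), np.float64(15.189723183391003))
jar (array([ 0.43614921, -0.35378149]), np.float64(11.254229142637447))
jar (array([ 0.43712949, -0.35234753]), np.float64(2.0518954248366015))
nest 0.048 (array([0.49288026, 0.22359625, 0.06638698]), np.float64(566.4943396770473))
nest 0.048 (array([0.50327476, 0.17620674, 0.35760011]), np.float64(404.19237312572085))
nest 0.048 (array([ 0.49237318,  0.22613796, -0.01497613]), np.float64(30.15520761245675))
nest 0.053 (array([0.49256762, 0.22348866, 0.04575922]), np.float64(502.5900874663591))
nest 0.053 (array([0.50129322, 0.18645333, 0.33713849]), np.float64(401.9074442522107))
nest 0.053 (array([ 0.49225553,  0.22538203, -0.00830573]), np.float64(27.02427335640138))
side [0.13269814 1.13130934 0.79011812]
top [ 0.37320643 -0.13566615  1.64279651]
```

```bash
python3 - <<'E'
from cell import bot
from fit import *
rd=lambda n:cv2.imread(f"pics/{n}0.png")[:,:,::-1]
C={n:bot.calibration(n) for n in("side","top")};I={n:rd(n) for n in C}
x,y,w,h=208,246,50,36
c=I["side"][y:y+h,x:x+w].astype(int);print((c[...,2]-c[...,0])[::3,::3])
W={"side":(198,246,55,40),"top":(150,190,36,34)}
obs=[(C[n],W[n],blue(I[n],W[n],t)) for n,t in(("side",40),("top",60))]
p0=[.4925,.2255,0]
cv2.imwrite("pics/m.png",cv2.resize((obs[0][2]*255).astype(np.uint8),None,fx=8,fy=8,interpolation=0))
for zb in(.048,.053,.057):
  for o in(obs,obs[:1],obs[1:]):print("nest",zb,fit(lambda p:box(p[0],p[1],p[2],.074,zb,.078),p0,o))
# housing by grey silhouette corners check, overlay
for n in C:
    im=cv2.resize(I[n],None,fx=6,fy=6,interpolation=cv2.INTER_NEAREST).copy()
    for P,col in((box(.4925,.225,-.01,.074,.05,.078),(255,255,0)),(box(.4925,.225,-.01,.15,0,.044),(255,0,255)),(cyl(.4366,-.3527,.0685,.0945,.03),(255,255,0)),(box(.4366,-.3527,np.radians(25),.056,0,.054),(255,0,255))):
        p=((proj(C[n],P)+.5)*6).astype(np.int32);k=len(p)//2
        for q in(p[:k],p[k:]):cv2.polylines(im,[q],True,col,1)
    ws=[(195,240,65,65),(280,160,45,45)] if n=="side" else [(145,182,45,45),(288,197,45,45)]
    cv2.imwrite(f"pics/ov_{n}.png",np.hstack([cv2.resize(im[b*6:(b+d)*6,a*6:(a+c)*6],(390,390)) for a,b,c,d in ws])[:,:,::-1])
E
```

```text
[[ -14  -12  -12  -10  -13  -13  -13  -14  -14  -13  -13  -13  -12  -12
   -12   -5  -13]
 [ -15  -14  -11  -13  -14  -11  -12  -12  -13  -12  -12  -12  -13  -13
   -12  -14  -13]
 [ -13  -10  -13  -12  -14  -14  -14  -14  -12  -13  -12  -13  -12  -12
   -14  -12  -13]
 [ -14  -13  -14  -12  -13   77   71   -3  -20  -19  -14  -14  -12  -10
   -16  -12  -13]
 [ -12  -13   -5  -13   65   18   21   42   60   73   87   -5   -5  -19
   -12  -12  -14]
 [ -12   -6   -9   76   32   15   16   17   24   25   21   24   48   57
   -14  -12  -12]
 [ -11   -6   53   54   17   81   76   78   80   61   40    9   84   15
    -6   -2   -6]
 [  -4  -11   59   12   22   77   75   72   73   73   77   64   12   22
    -6   -5   -7]
 [  -5   53   57   55   75   72   76   78   72   75   68   73   16  -12
   -11   -4   -7]
 [  -5   27   21   24   18   27   67   70   80   77   74   13   12  -13
    -9   -7    0]
 [ -11   28   23   21   25   24   25   23   27   26   25   18  -13  -15
     6   -3   -6]
 [  -3   -8  -13   -5   16   25   22   23   22   21   12   -2   -7    4
   -22 -134  -18]]
nest 0.048 (array([0.4929206 , 0.22214606, 0.03067881]), np.float64(469.25693002691276))
nest 0.048 (array([0.49915951, 0.1992519 , 0.2048204 ]), np.float64(405.0004075355632))
nest 0.048 (array([0.49273869, 0.22582782, 0.00545854]), np.float64(29.789148404459823))
nest 0.053 (array([0.49248822, 0.2234781 , 0.02042514]), np.float64(406.9415897731642))
nest 0.053 (array([0.49767971, 0.20985046, 0.1395252 ]), np.float64(359.557078046905))
nest 0.053 (array([0.49246464, 0.22535468, 0.0048774 ]), np.float64(26.666564782775858))
nest 0.057 (array([0.49252016, 0.22335754, 0.02042193]), np.float64(356.81368127643213))
nest 0.057 (array([0.49629953, 0.21161197, 0.09546602]), np.float64(322.103813917724))
nest 0.057 (array([ 0.49217154,  0.22429103, -0.02348532]), np.float64(24.83640715109573))
```

View pics/ov_side.png

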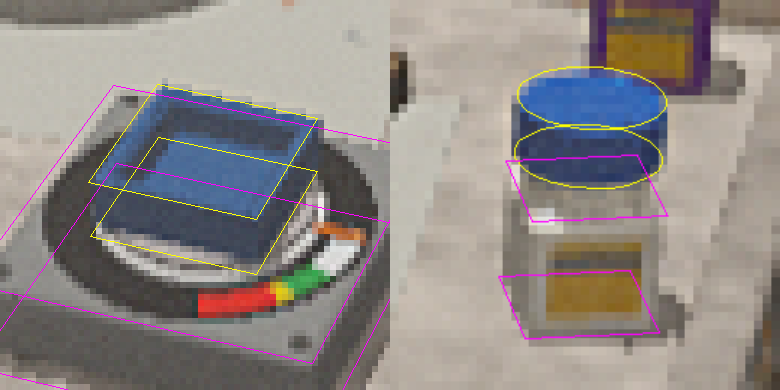

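View pics/ov_top.png

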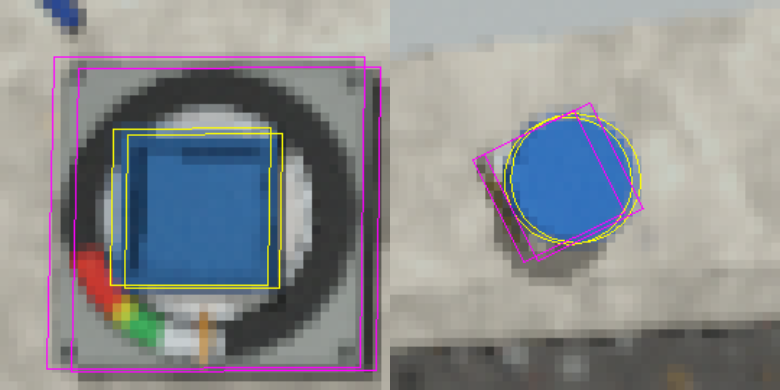

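```bash
python3 - <<'E'
from cell import bot
from fit import *
rd=lambda n:cv2.imread(f"pics/{n}0.png")[:,:,::-1]
C={n:bot.calibration(n) for n in("side","top")};I={n:rd(n) for n in C}
W={"side":(198,246,55,40),"top":(150,190,36,34)}
obs=[(C[n],W[n],blue(I[n],W[n],t)) for n,t in(("side",10),("top",40))]
p0=[.4925,.2205,0]
for zb in(.046,.05,.054,.058):
  for o in(obs,obs[:1],obs[1:]):
    r=fit(lambda p:box(p[0],p[1],p[2],.074,zb,.078),p0,o);print("nest",zb,r[0].round(4),r[1].round(1))
    if len(o)==2 and zb==.054:best=r[0]
for n in C:
    k=10 if n=="top" else 8
    im=cv2.resize(I[n],None,fx=k,fy=k,interpolation=cv2.INTER_NEAREST).copy()
    for P,col in((box(*best,.074,.054,.078),(255,255,0)),(box(*best,.15,0,.044),(255,0,255)),(box(*best,.059,.06,.078),(0,255,255))):
        p=((proj(C[n],P)+.5)*k).astype(np.int32)
        for q in(p[:4],p[4:]):cv2.polylines(im,[q],True,col,1)
    a,b,c,d=(185,240,85,75) if n=="side" else (145,182,45,45)
    cv2.imwrite(f"pics/ov2_{n}.png",im[b*k:(b+d)*k,a*k:(a+c)*k][:,:,::-1])
E
```

```text
nest 0.046 [ 0.4926  0.2243 -0.027 ] 143.2
nest 0.046 [ 0.4942  0.2161 -0.0166] 110.3
nest 0.046 [ 0.4923  0.2263 -0.0096] 11.7
nest 0.05 [ 0.4922  0.2244 -0.0208] 92.0
nest 0.05 [ 0.4929  0.2202 -0.0064] 70.3
nest 0.05 [0.492  0.2254 0.0071] 8.8
nest 0.054 [ 0.4916  0.224  -0.0151] 46.7
nest 0.054 [ 0.4919  0.2232 -0.0202] 36.0
nest 0.054 [ 0.4919  0.2254 -0.0016] 7.2
nest 0.058 [ 0.4909  0.2255 -0.0151] 33.6
nest 0.058 [ 0.4909  0.2259 -0.0077] 26.4
nest 0.058 [0.4918 0.2249 0.0026] 5.7
```

View pics/ov2_side.png

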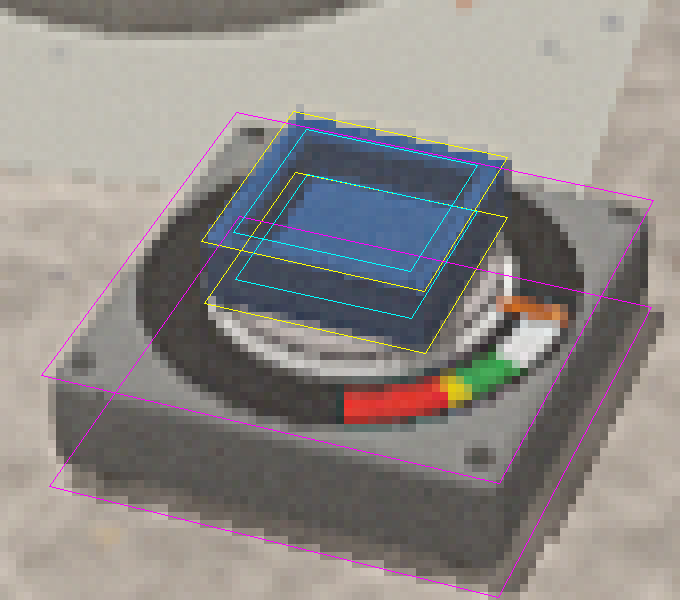

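View pics/ov2_top.png

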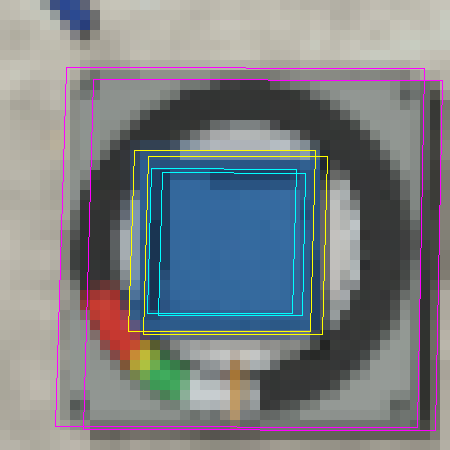

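```bash
cat > h.py <<'E'
from cell import bot
import numpy as np, cv2
from scipy.spatial.transform import Rotation as R
JAR=np.array([.4366,-.3527]);NEST=np.array([.491,.2238])
def q(deg):
    a=np.radians(deg);x=np.array([np.cos(a),np.sin(a),0]);y=np.array([0,0,-1.])
    o=R.from_matrix(np.c_[x,y,np.cross(x,y)]).as_quat();return np.r_[o[3],o[:3]]
def pic(name,*wins):
    for i,(n,x,y,w,h) in enumerate(wins):
        im=bot.camera(n);k=min(780/w,590/h)
        cv2.imwrite(f"pics/{name}_{i}.png",cv2.resize(im[y:y+h,x:x+w],None,fx=k,fy=k,interpolation=cv2.INTER_CUBIC)[:,:,::-1])
def st(): print("t",round(bot.read_clock(),2),"pos",np.round(bot.read_position(),4),"F",np.round(bot.read_ft_force(),1),"M",np.round(bot.read_moment(),2),"w",round(bot.read_gripper_width(),3),"j6",round(bot.read_joint_positions()[5],2))
E
python3 - <<'E'
from h import *
w,x,y,z=bot.read_tool_rot();print(R.from_quat([x,y,z,w]).as_matrix().round(2))
for xy in(JAR,NEST):
  for d in range(-180,180,15):
    d=d+ (25-15 if xy is JAR else 0)
    j=bot.solve_ik([*xy,.15],q(d));print(d,None if j is None else np.round(j,2).tolist())
E
```

```text
[[ 0.4   0.    0.91]
 [-0.91 -0.    0.4 ]
 [ 0.   -1.    0.  ]]
-170 [-0.81, 0.38, -0.23, 0.97, 0.0, -2.56]
-155 [-0.81, 0.38, -0.23, 0.97, 0.0, -2.82]
-140 [-0.81, 0.38, -0.23, 0.97, 0.0, -3.08]
-125 [-0.81, 0.38, -0.23, 0.97, 0.0, 2.94]
-110 [-0.81, 0.38, -0.23, 0.97, 0.0, 2.68]
-95 [-0.81, 0.38, -0.23, 0.97, 0.0, 2.42]
-80 [-0.81, 0.38, -0.23, 0.97, 0.0, 2.16]
-65 [-0.81, 0.38, -0.23, 0.97, 0.0, 1.89]
-50 [-0.81, 0.38, -0.23, 0.97, 0.0, 1.63]
-35 [-0.81, 0.38, -0.23, 0.97, 0.0, 1.37]
-20 [-0.81, 0.38, -0.23, 0.97, 0.0, 1.11]
-5 [-0.81, 0.38, -0.23, 0.97, 0.0, 0.85]
10 [-0.81, 0.38, -0.23, 0.97, 0.0, 0.59]
25 [-0.81, 0.38, -0.23, 0.97, 0.0, 0.32]
40 [-0.81, 0.38, -0.23, 0.97, 0.0, 0.06]
55 [-0.81, 0.38, -0.23, 0.97, 0.0, -0.2]
70 [-0.81, 0.38, -0.23, 0.97, 0.0, -0.46]
85 [-0.81, 0.38, -0.23, 0.97, 0.0, -0.72]
100 [-0.81, 0.38, -0.23, 0.97, 0.0, -0.99]
115 [-0.81, 0.38, -0.23, 0.97, 0.0, -1.25]
130 [-0.81, 0.38, -0.23, 0.97, 0.0, -1.51]
145 [-0.81, 0.38, -0.23, 0.97, 0.0, -1.77]
160 [-0.81, 0.38, -0.23, 0.97, 0.0, -2.03]
175 [-0.81, 0.38, -0.23, 0.97, 0.0, -2.29]
-180 [0.29, 0.34, -
[... 272 characters left out ...]
 -2.85]
-75 [0.29, 0.34, -0.29, 0.95, 0.0, -3.11]
-60 [0.29, 0.34, -0.29, 0.95, 0.0, 2.91]
-45 [0.29, 0.34, -0.29, 0.95, 0.0, 2.65]
-30 [0.29, 0.34, -0.29, 0.95, 0.0, 2.39]
-15 [0.29, 0.34, -0.29, 0.95, 0.0, 2.12]
0 [0.29, 0.34, -0.29, 0.95, 0.0, 1.86]
15 [0.29, 0.34, -0.29, 0.95, 0.0, 1.6]
30 [0.29, 0.34, -0.29, 0.95, 0.0, 1.34]
45 [0.29, 0.34, -0.29, 0.95, 0.0, 1.08]
60 [0.29, 0.34, -0.29, 0.95, 0.0, 0.81]
75 [0.29, 0.34, -0.29, 0.95, 0.0, 0.55]
90 [0.29, 0.34, -0.29, 0.95, 0.0, 0.29]
105 [0.29, 0.34, -0.29, 0.95, 0.0, 0.03]
120 [0.29, 0.34, -0.29, 0.95, 0.0, -0.23]
135 [0.29, 0.34, -0.29, 0.95, 0.0, -0.49]
150 [0.29, 0.34, -0.29, 0.95, 0.0, -0.76]
165 [0.29, 0.34, -0.29, 0.95, 0.0, -1.02]
```

```bash
python3 - <<'E'
from h import *
bot.set_gripper(1.0,20)
bot.move_pose([*JAR,.15],q(115));st()
print(bot.move_linear([*JAR,.027],speed=.12,until_force=6));st()
bot.set_gripper(0.0,20);st()
pic("g1",("side",260,130,90,80),("top",270,180,80,60))
E
```

```text
t 3.2 pos [ 0.4365 -0.3529  0.1501] F [ 0.3 -0.2  0.2] M [-0.03  0.03  0.  ] w 1.003 j6 -1.25
False
t 4.38 pos [ 0.4371 -0.3532  0.0277] F [-0.1  0.2  0.3] M [-0.05 -0.02 -0.01] w 1.0 j6 -1.25
t 4.72 pos [ 0.4371 -0.3532  0.0277] F [-0.2  0.8  3.8] M [ 0.01  0.   -0.06] w 0.698 j6 -1.25
```

View pics/g1_0.png

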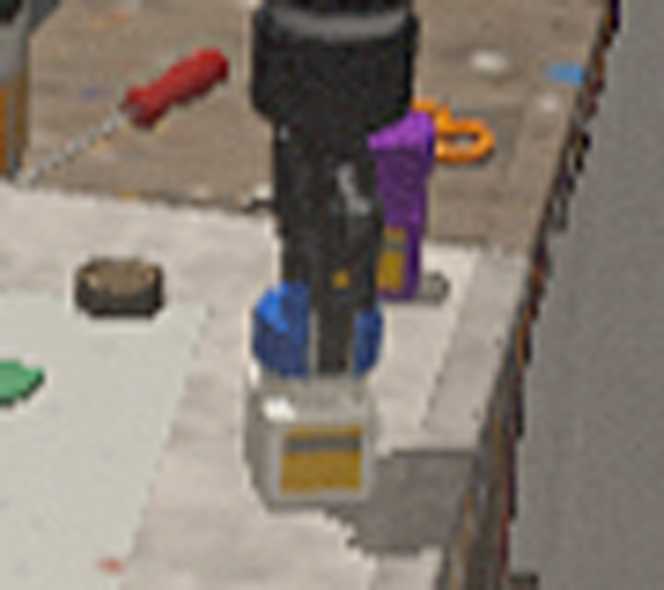

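```bash
python3 - <<'E'
from h import *
from fit import proj
c=bot.calibration("side")
a=np.radians(115)
for z in(.02,.03,.04,.05,.06,.07): print(z,proj(c,np.array([[.4366+.034*np.cos(a),-.3527+.034*np.sin(a),z]])).round(1))
E
```

```text
0.02 [[303.5 194.1]]
0.03 [[303.7 191.6]]
0.04 [[303.9 189. ]]
0.05 [[304.1 186.5]]
0.06 [[304.2 183.9]]
0.07 [[304.4 181.3]]
```

View pics/g1_1.png

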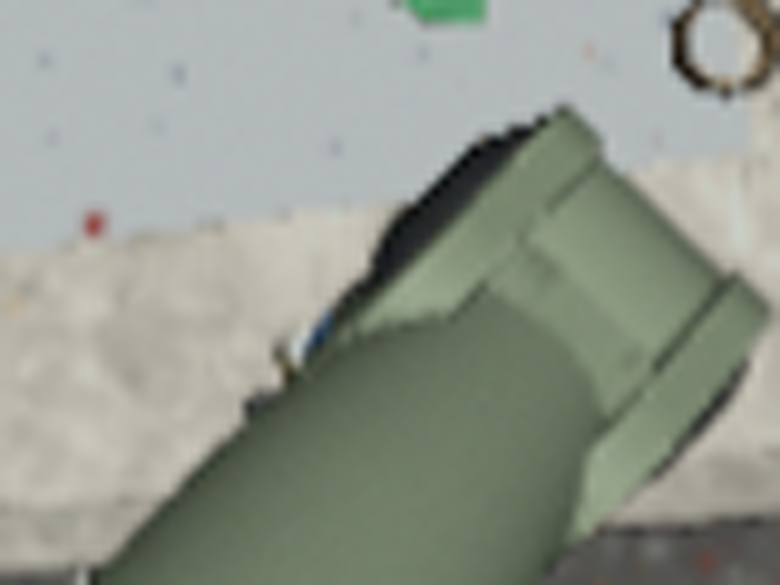

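The finger width of 0.698 × 85 ≈ 59 mm means the pads closed on the overhanging lid rather than the 56 mm body. I'll change to a lid grip, centre on the second axis, and read the jar yaw by vision after lifting.

```bash
python3 - <<'E'
from h import *
P=bot.read_position()[:2]
bot.set_gripper(1.0,20)
bot.move_linear([*P,.105],speed=.15)
bot.move_pose([*P,.105],q(25))
print(bot.move_linear([*P,.066],speed=.1,until_force=6));st()
bot.set_gripper(0.0,40);st()
bot.move_linear([P[0],P[1],.25],speed=.15);st()
pic("g2",("side",260,90,90,80),("side",0,0,512,384))
E
```

```text
False
t 7.82 pos [ 0.437  -0.3531  0.066 ] F [-0.  -0.2  0.4] M [-0.06 -0.01  0.05] w 1.001 j6 0.32
t 8.58 pos [ 0.4371 -0.3532  0.066 ] F [ 0.4  0.3 -0.2] M [-0.08  0.02 -0.04] w 0.002 j6 0.32
t 9.96 pos [ 0.4367 -0.3528  0.2491] F [0.2 1.1 0.1] M [0.04 0.03 0.01] w 0.002 j6 0.32
```

View pics/g2_0.png

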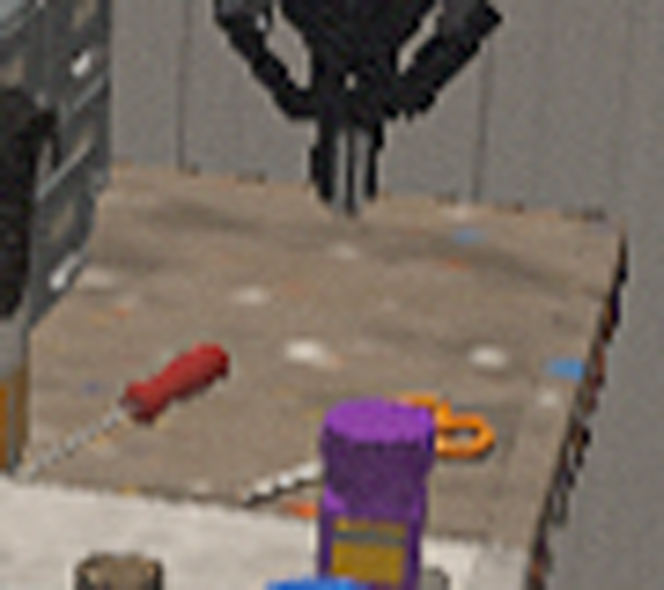

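```bash
python3 - <<'E'
from h import *
from fit import *
C={n:bot.calibration(n) for n in("side","top")}
for z in(.21,.23,.249,.27): print(z,proj(C["side"],np.array([[.4367,-.3528,z]])).round(1))
pic("g3",("side",260,90,110,110))
im=bot.camera("side");W=(280,155,50,35)
o=[(C["side"],W,blue(im,W))];print(fit(lambda p:cyl(p[0],p[1],.0685,.0945,.03),JAR,o))
E
```

```text
0.21 [[304.8 139.9]]
0.23 [[305.1 134.3]]
0.249 [[305.5 128.9]]
0.27 [[305.9 123. ]]
(array([ 0.4365082 , -0.35375003]), np.float64(12.420219146482122))
```

View pics/g3_0.png

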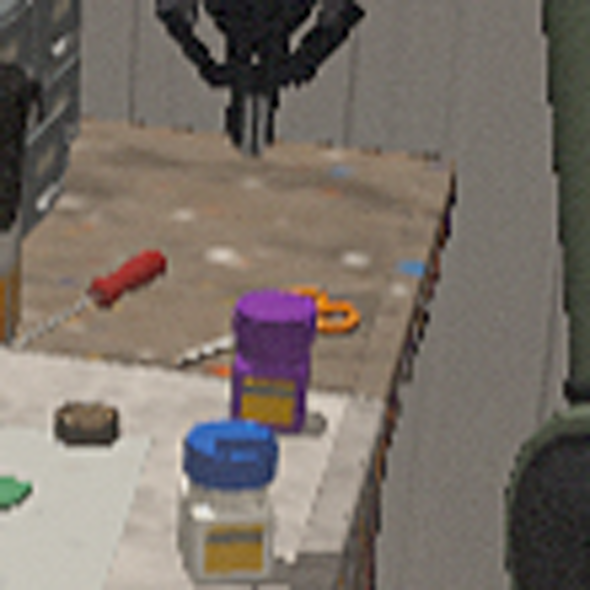

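```bash
python3 - <<'E'
from h import *
print(bot.grip_depth)
P=bot.read_position()
bot.move_linear([P[0],P[1],.085],speed=.15)
print(bot.move_linear([P[0],P[1],.04],speed=.03,until_force=3));st()
bot.move_linear([P[0],P[1],.10],speed=.15);st()
E
```

```text
0.0187
True
t 12.4 pos [ 0.4368 -0.3529  0.0544] F [-1.   1.7  7.4] M [0.33 0.26 0.01] w -0.001 j6 0.32
t 12.86 pos [ 0.4368 -0.353   0.0997] F [ 0.  -0.1 -1.6] M [ 0.03  0.04 -0.04] w 0.002 j6 0.32
```

```bash
python3 - <<'E'
from h import *
P=bot.read_position()[:2]
bot.set_gripper(1.0,20)
print(bot.move_linear([*P,.024],speed=.12,until_force=6));st()
bot.set_gripper(0.0,40);st()
bot.move_linear([P[0],P[1],.20],speed=.15);st()
pic("g4",("side",260,90,90,80),("side",0,0,512,384))
E
```

```text
False
t 14.43 pos [ 0.4372 -0.3534  0.0245] F [-0.5 -0.3  0.4] M [-0.01 -0.04  0.02] w 1.003 j6 0.32
t 14.78 pos [ 0.4371 -0.3538  0.0249] F [-2.3 -0.5  4.2] M [-0.04  0.28  0.03] w 0.692 j6 0.32
t 16.11 pos [ 0.4363 -0.3524  0.1989] F [-0.8 -0.4 -2.9] M [-0.02 -0.03  0.01] w 0.69 j6 0.32
```

View pics/g4_0.png

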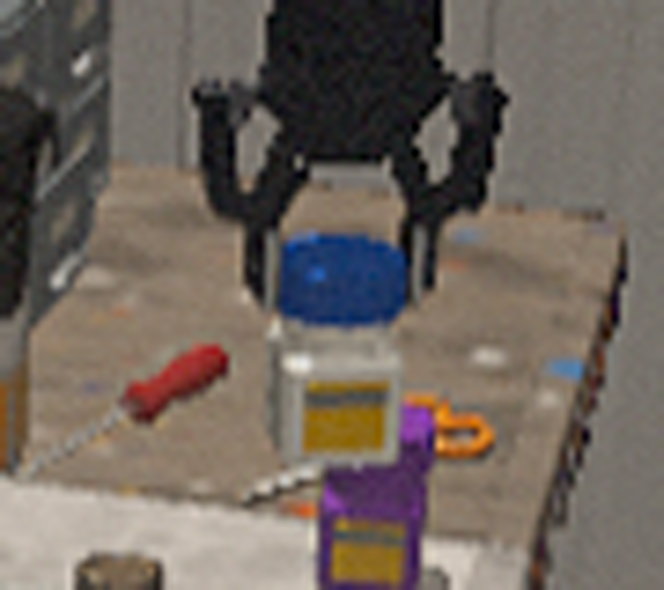

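```bash
python3 - <<'E'
from h import *
from fit import *
c=bot.calibration("side")
print(proj(c,np.array([[.4366,-.353,.26]])))
for y in(15,18,20,22,25,28,31): 
    p=proj(c,box(.4366,-.353,np.radians(y),.056,.178,.23));print(y,np.sort(p[:4,0]).round(1),np.sort(p[4:,0]).round(1))
im=cv2.imread("pics/g4_1.png");k=780/512
b=cv2.resize(im,(512,384),interpolation=cv2.INTER_AREA)
E
python3 - <<'E'
import sys;sys.path.insert(0,'.')
import os;os.chdir('.')
from h import *
im=bot.camera("side");
for r in (138,142,146,149):print(r,im[r,290:320].mean(1).astype(int).tolist())
cv2.imwrite("pics/g5.png",cv2.resize(im[115:160,285:325],None,fx=13,fy=13,interpolation=cv2.INTER_NEAREST)[:,:,::-1])
E
```

```text
[[305.71794358 125.79386298]]
15 [295.9 296.2 312.  312.9] [296.7 297.  313.1 313.9]
18 [295.5 296.7 311.6 313.3] [296.3 297.5 312.6 314.3]
20 [295.2 297.  311.3 313.5] [296.  297.8 312.3 314.6]
22 [295.  297.3 310.9 313.8] [295.8 298.2 312.  314.8]
25 [294.6 297.8 310.4 314.1] [295.4 298.7 311.4 315.2]
28 [294.3 298.3 309.9 314.4] [295.1 299.2 310.9 315.5]
31 [294.  298.9 309.4 314.7] [294.8 299.7 310.4 315.8]
138 [52, 124, 120, 122, 120, 122, 117, 81, 149, 187, 192, 191, 158, 144, 152, 156, 151, 157, 158, 148, 140, 158, 157, 163, 138, 122, 125, 120, 119, 115]
142 [134, 130, 124, 121, 121, 114, 107, 84, 119, 125, 143, 120, 94, 92, 95, 91, 92, 88, 79, 83, 79, 78, 97, 138, 126, 123, 126, 127, 120, 122]
146 [120, 117, 121, 123, 127, 117, 113, 95, 117, 132, 143, 104, 88, 87, 87, 92, 91, 84, 89, 89, 86, 79, 127, 141, 116, 122, 124, 139, 107, 142]
149 [121, 124, 123, 124, 126, 129, 117, 90, 125, 132, 142, 97, 84, 89, 86, 92, 86, 83, 83, 86, 83, 80, 130, 135, 99, 104, 95, 98, 58, 130]
```

View pics/g5.png

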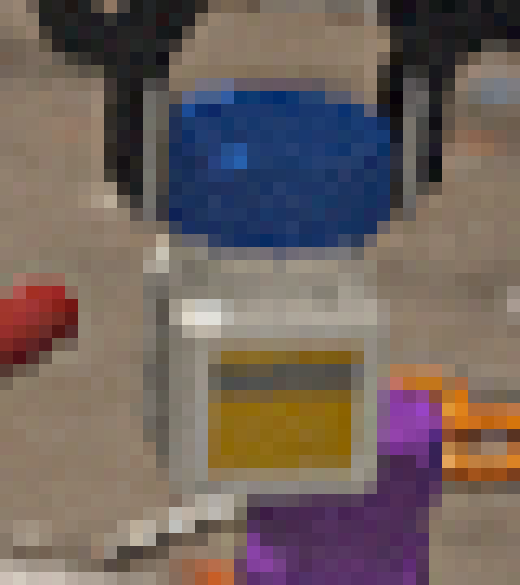

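```bash
python3 - <<'E'
from h import *
from fit import *
c=bot.calibration("side")
bot.move_pose([*NEST,.20],q(25));st()
D=[]
for d in(35,20,5):
    bot.move_pose([*NEST,.20],q(d))
    im=bot.camera("side");np.save(f"pics/r{d}.npy",im)
    print(d,bot.read_position().round(4),proj(c,np.array([[*NEST,.24],[*NEST,.2]])).round(1).tolist())
    cv2.imwrite(f"pics/r{d}.png",im[:,:,::-1])
st()
h=[cv2.resize(cv2.imread(f"pics/r{d}.png")[190:280,205:270],None,fx=4,fy=4,interpolation=0) for d in(35,20,5)]
cv2.imwrite("pics/r.png",np.hstack(h))
E
```

```text
t 18.34 pos [0.4915 0.223  0.2   ] F [ 0.1  0.7 -2.3] M [-0.03  0.03  0.  ] w 0.689 j6 1.43
35 [0.4913 0.2232 0.2   ] [[228.4, 208.4], [228.7, 222.9]]
20 [0.491  0.2237 0.2   ] [[228.4, 208.4], [228.7, 222.9]]
5 [0.491  0.2238 0.2   ] [[228.4, 208.4], [228.7, 222.9]]
t 19.5 pos [0.491  0.2238 0.2   ] F [ 0.3  0.6 -2.6] M [-0.04  0.01  0.01] w 0.689 j6 1.77
```

View pics/r.png

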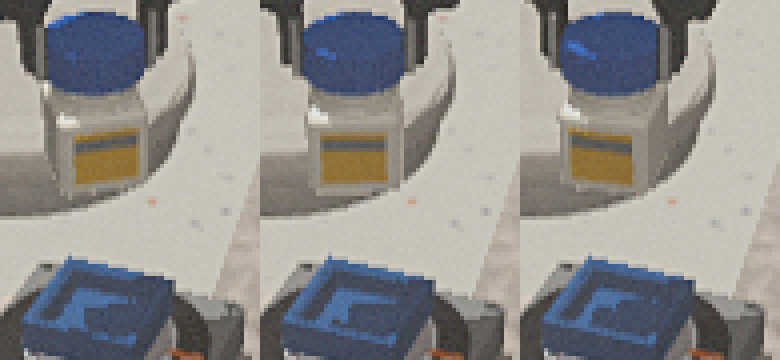

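```bash
python3 - <<'E'
from h import *
from fit import *
from scipy.optimize import least_squares
c=bot.calibration("side")
D=[35,20,5];U=[];L=[]
for d in D:
    im=np.load(f"pics/r{d}.npy").astype(float)[205:245,208:252]
    w=np.clip((im[...,0]-im[...,2]-45)/30,0,1);w[:15]=0
    yy,xx=np.mgrid[205:245,208:252];U.append([(w*xx).sum()/w.sum(),(w*yy).sum()/w.sum()])
    im=np.load(f"pics/r{d}.npy").astype(float)[188:216,208:252]
    b=np.clip((im[...,2]-im[...,0]-15)/20,0,1);yy,xx=np.mgrid[188:216,208:252];L.append([(b*xx).sum()/b.sum(),(b*yy).sum()/b.sum()])
U=np.array(U);L=np.array(L);print(U.round(2),L.round(2))
def f(p):
    r=[]
    for d,u in zip(D,U):
        a=np.radians(d+90)+p[0]
        r.append(proj(c,np.array([[NEST[0]+p[2]+.028*np.cos(a),NEST[1]+p[3]+.028*np.sin(a),p[1]]]))[0]-u)
    for l in L:
        q_=proj(c,cyl(NEST[0]+p[2],NEST[1]+p[3],.2435,.2695,.03));h=cv2.moments(cv2.convexHull(q_.astype(np.float32)));r.append([h["m10"]/h["m00"]-l[0],0])
    r.append(np.array(p[2:])/.003*.1)
    return np.concatenate(r)
for s in(-.1,.1):
    o=least_squares(f,[s,.2,0,0],diff_step=1e-4,x_scale=[.1,.01,.01,.01]);print(np.degrees(o.x[0]),o.x,o.fun.round(2))
E
```

```text
[[231.29 229.71]
 [227.98 230.02]
 [224.9  229.95]] [[228.34 202.74]
 [227.98 202.81]
 [227.05 202.91]]
0.457804434564926 [0.00799019 0.19776469 0.00090299 0.00109727] [-0.14  0.07  0.08  0.02  0.08 -0.09 -0.56  0.   -0.2   0.    0.74  0.
  0.03  0.04]
0.44173834836704245 [0.00770979 0.19733681 0.00114907 0.00045861] [-0.14  0.08  0.08  0.02  0.08 -0.09 -0.56  0.   -0.2   0.    0.74  0.
  0.04  0.02]
```

```bash
python3 - <<'E'
from h import *
bot.move_pose([*NEST,.13],q(-0.7))
print(bot.move_linear([*NEST,.084],speed=.03,until_force=8));st()
pic("i1",("side",190,190,90,100),("top",135,170,70,60))
E
```

```text
True
t 20.84 pos [0.4909 0.2226 0.1019] F [-1.8 -2.4 10.3] M [-0.34  0.43  0.01] w 0.694 j6 1.87
```

View pics/i1_0.png

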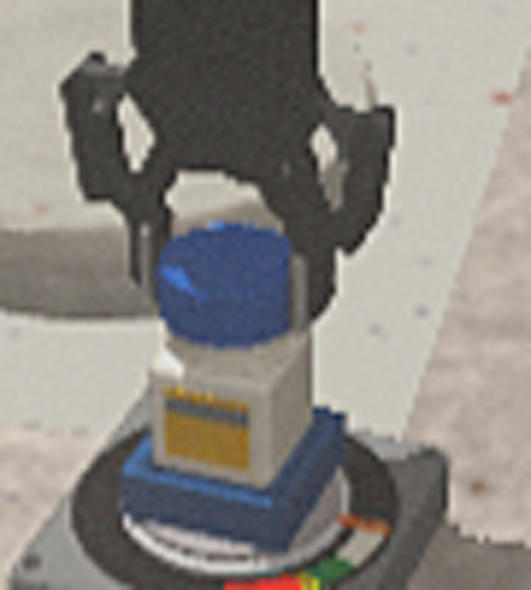

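```bash
python3 - <<'E'
from h import *
xy=NEST.copy()
for i in range(5):
    F=bot.read_ft_force()
    d=np.clip(F[:2]*.0009,-.002,.002);xy=xy+d
    bot.move_linear([*xy,.1045],speed=.05)
    hit=bot.move_linear([*xy,.084],speed=.03,until_force=8);print(xy.round(4),hit);st()
    if bot.read_position()[2]<.092:break
E
```

```text
[0.4891 0.2218] True
t 21.49 pos [0.49   0.2218 0.1018] F [-0.8 -0.7  6.3] M [-0.1   0.35  0.01] w 0.683 j6 1.87
[0.4884 0.2212] True
t 22.04 pos [0.4893 0.221  0.1019] F [-1.  -0.4  6.1] M [-0.12  0.43  0.04] w 0.688 j6 1.87
[0.4875 0.2208] True
t 22.59 pos [0.4883 0.2206 0.1019] F [-0.2 -0.6  7.4] M [-0.07  0.41  0.03] w 0.687 j6 1.87
[0.4873 0.2203] True
t 23.14 pos [0.4881 0.22   0.1019] F [-0.4 -1.4  6. ] M [-0.17  0.35 -0.01] w 0.684 j6 1.87
[0.4869 0.219 ] True
t 23.68 pos [0.4871 0.2195 0.1023] F [0.  0.3 7. ] M [-0.08  0.49  0.03] w 0.687 j6 1.87
```

```bash
python3 - <<'E'
from h import *
from fit import *
C={n:bot.calibration(n) for n in("side","top")}
P=bot.read_position()
for n,(a,b,w,h),k in(("side",(195,200,75,80),8),("top",(145,180,50,50),11)):
    im=bot.camera(n);np.save(f"pics/c_{n}.npy",im);im=cv2.resize(im,None,fx=k,fy=k,interpolation=cv2.INTER_CUBIC)
    for B,col in((box(.491,.2238,-.01,.074,.056,.078),(255,255,0)),(box(P[0],P[1],-.012,.056,.0775,.131),(255,0,255)),(cyl(P[0],P[1],.146,.172,.03),(0,255,255))):
        p=((proj(C[n],B)+.5)*k).astype(np.int32);m=len(p)//2
        for q_ in(p[:m],p[m:]):cv2.polylines(im,[q_],True,col,1)
    cv2.imwrite(f"pics/c_{n}.png",im[b*k:(b+h)*k,a*k:(a+w)*k][:,:,::-1])
E
```

```text
(no output)
```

View pics/c_side.png

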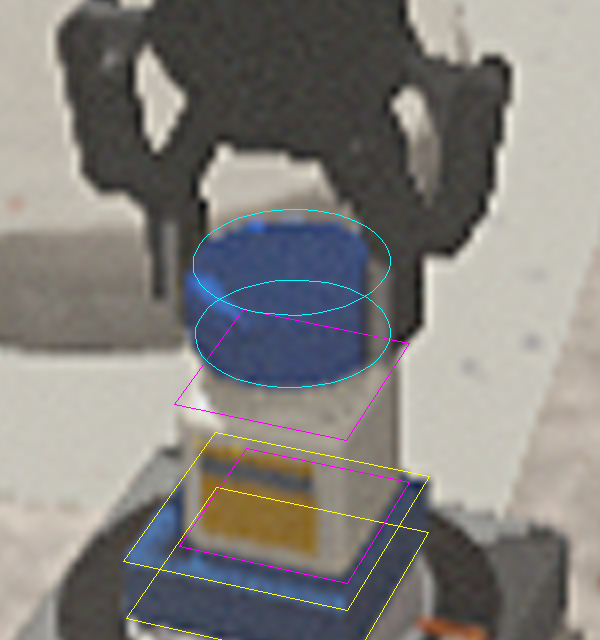

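View pics/c_top.png

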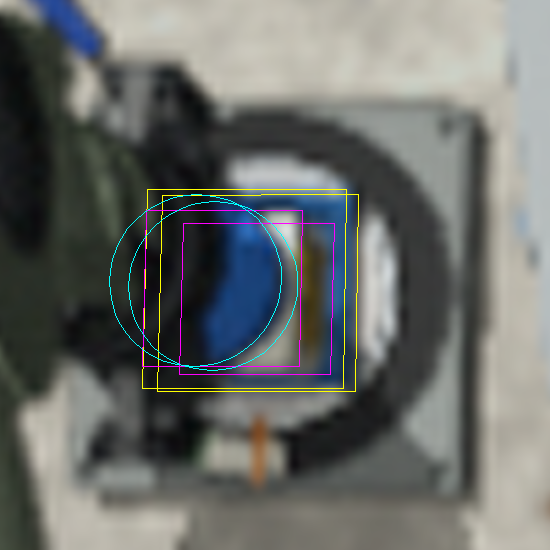

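```bash
python3 - <<'E'
from h import *
xy=np.array([.4903,.2228])
bot.move_linear([*xy,.106],speed=.08)
print(bot.move_linear([*xy,.092],speed=.04,until_force=18));st()
st()
if bot.read_position()[2]>.095:
    pic("i3",("side",195,200,75,80))
E
```

```text
False
t 24.53 pos [0.49   0.2227 0.0916] F [ 0.7  0.  -3.2] M [-0.06 -0.13  0.05] w 0.688 j6 1.87
t 24.53 pos [0.49   0.2227 0.0916] F [ 0.7  0.  -3.2] M [-0.06 -0.13  0.05] w 0.688 j6 1.87
```

```bash
python3 - <<'E'
from h import *
P=bot.read_position()
print(bot.move_linear([.4901,.2227,.080],speed=.03,until_force=8));st()
bot.wait(.1);st()
pic("i4",("side",195,200,75,80),("top",145,180,50,50))
E
```

```text
True
t 24.88 pos [0.4902 0.2221 0.0845] F [-2.3 -1.9 10.2] M [-0.38  0.52 -0.09] w 0.689 j6 1.87
t 24.98 pos [0.4901 0.2221 0.0846] F [-2.2 -1.   9.2] M [-0.24  0.38 -0.04] w 0.693 j6 1.87
```

View pics/i4_0.png

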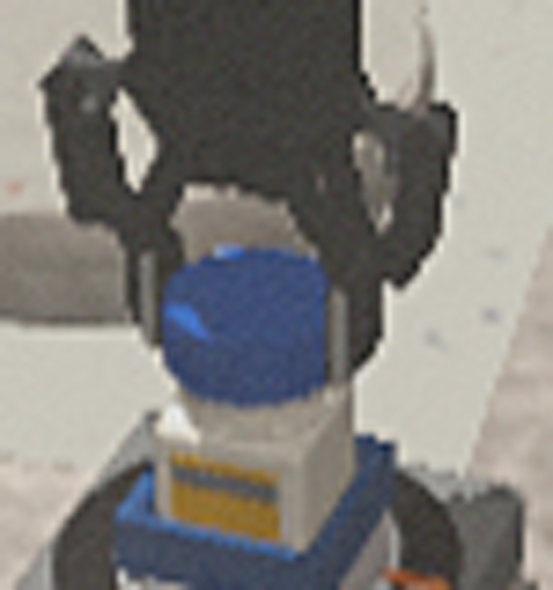

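```bash
python3 - <<'E'
from h import *
bot.set_gripper(1.0,20)
c=[.4901,.2226]
bot.move_linear([*c,.122],speed=.15)
bot.move_pose([*c,.122],q(178));st()
print(bot.move_linear([*c,.087],speed=.1,until_force=6));st()
pic("s0",("side",195,200,75,80))
bot.set_gripper(0.0,90);st()
E
```

```text
t 28.5 pos [0.49   0.2226 0.1219] F [-0.  -0.2 -1.1] M [-0.03  0.03  0.03] w 1.004 j6 -1.25
False
t 29.0 pos [0.49   0.2226 0.087 ] F [ 0.3  0.3 -0.4] M [0.04 0.   0.05] w 1.0 j6 -1.25
t 29.42 pos [0.4904 0.2228 0.0881] F [-1.5 -1.   5.3] M [-0.09  0.37 -0.  ] w 0.677 j6 -1.25
```

View pics/s0_0.png

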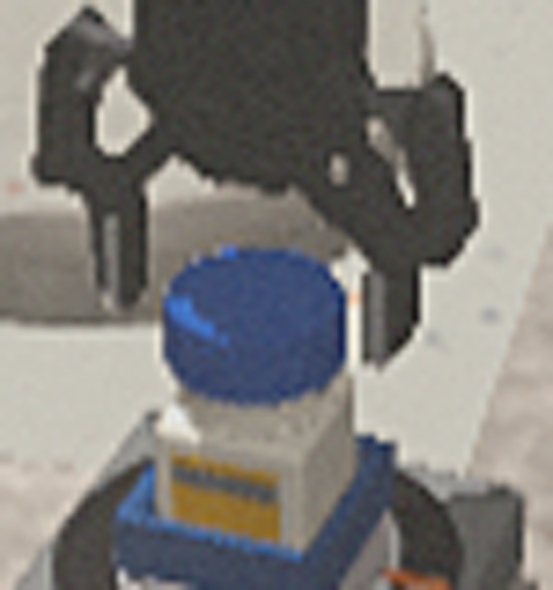

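```bash
python3 - <<'E'
from h import *
c=[.4902,.2226]
phi=0
while phi<2.0:
    phi+=.2
    bot.move_pose([*c,.0865-.001*phi],q(178-np.degrees(phi)))
    M=bot.read_moment()[2];print(round(phi,2),round(M,3),round(bot.read_joint_efforts()[5],3),round(bot.read_clock(),2))
    if abs(M)>.22: break
st()
np.save("phi.npy",phi)
pic("s1",("side",195,200,75,80),("top",145,180,50,50))
E
```

```text
0.2 0.021 0.108 29.73
0.4 0.077 0.116 30.03
0.6 0.064 0.117 30.34
0.8 0.073 0.117 30.65
1.0 -0.013 0.117 30.96
1.2 0.054 0.117 31.27
1.4 0.046 0.117 31.57
1.6 0.018 0.117 31.88
1.8 0.06 0.133 32.19
2.0 0.247 0.323 32.5
t 32.5 pos [0.4905 0.223  0.086 ] F [-2.3 -0.3  8.3] M [-0.14  0.69  0.25] w 0.677 j6 0.75
```

View pics/s1_0.png

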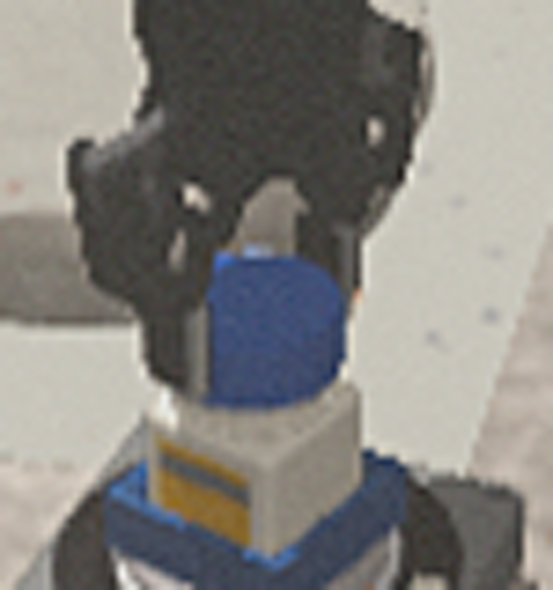

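View pics/s1_1.png

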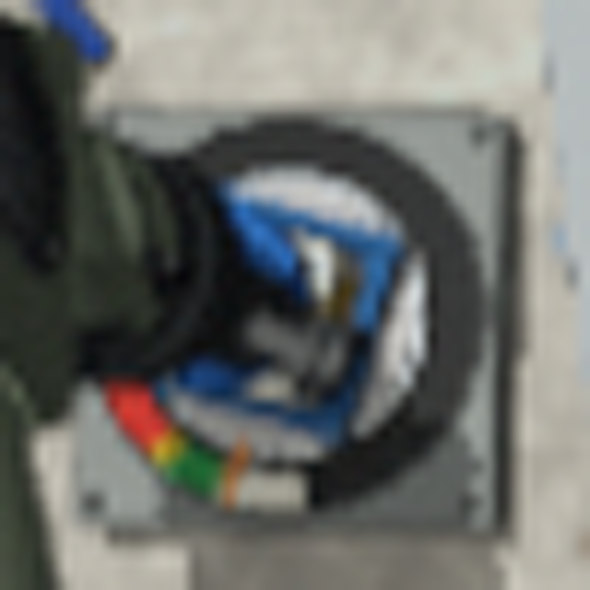

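```bash
python3 - <<'E'
from h import *
c=[.4902,.2226]
for phi in(2.1,2.2):
    bot.move_pose([*c,.0865-.001*phi],q(178-np.degrees(phi)))
    bot.wait(.15)
    print(phi,round(bot.read_moment()[2],3),round(bot.read_joint_efforts()[5],3))
st()
pic("s2",("side",195,200,75,80),("top",145,180,50,50))
E
```

```text
2.1 0.355 0.35
2.2 0.443 0.435
t 33.4 pos [0.4905 0.2228 0.0859] F [-2.7 -1.3 10.3] M [-0.29  0.76  0.44] w 0.677 j6 0.95
```

View pics/s2_0.png

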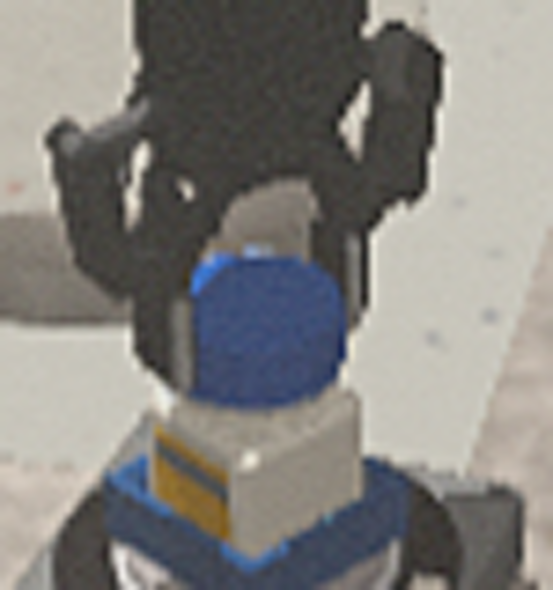

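View pics/s2_1.png

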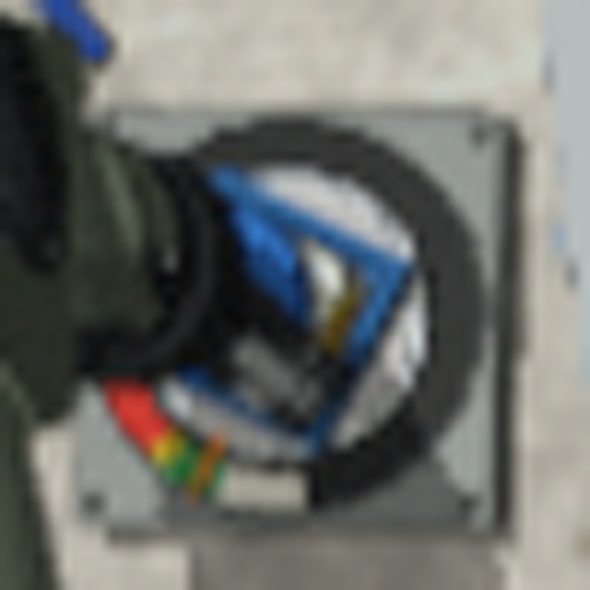

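```bash
python3 - <<'E'
from h import *
c=[.4902,.2226]
phi=2.24
bot.move_pose([*c,.0865-.001*phi],q(178-np.degrees(phi)))
bot.wait(.5);st()
pic("s3",("top",145,180,50,50))
phi=1.86
bot.move_pose([*c,.0865-.001*phi],q(178-np.degrees(phi)));st()
bot.set_gripper(1.0,20)
bot.move_linear([*c,.2],speed=.12);bot.wait(.2);st()
pic("s4",("side",185,190,95,100),("top",145,180,50,50),("side",0,0,512,384))
E
```

```text
t 34.25 pos [0.4905 0.2228 0.086 ] F [-3.7 -0.8  9.3] M [-0.29  0.79  0.48] w 0.674 j6 0.99
t 34.75 pos [0.4901 0.2225 0.086 ] F [-3.8 -1.3  9. ] M [-0.38  0.78  0.12] w 0.675 j6 0.61
t 36.45 pos [0.4897 0.2225 0.1993] F [ 0.1  0.3 -0.1] M [ 0.01 -0.    0.01] w 0.999 j6 0.61
```

View pics/s3_0.png

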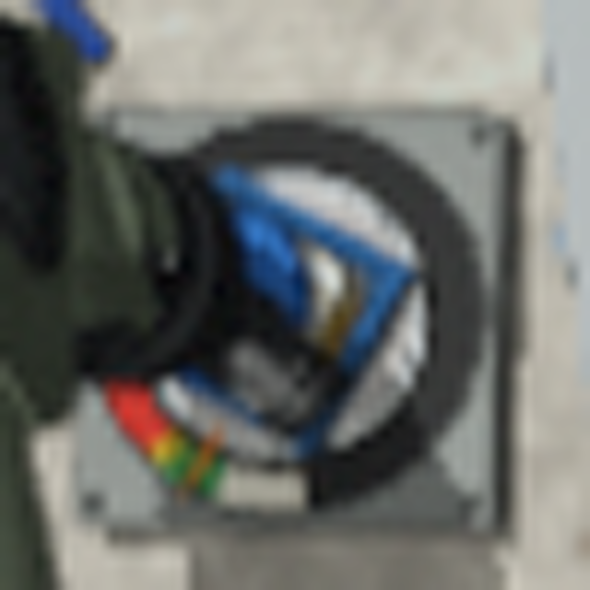

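View pics/s4_0.png

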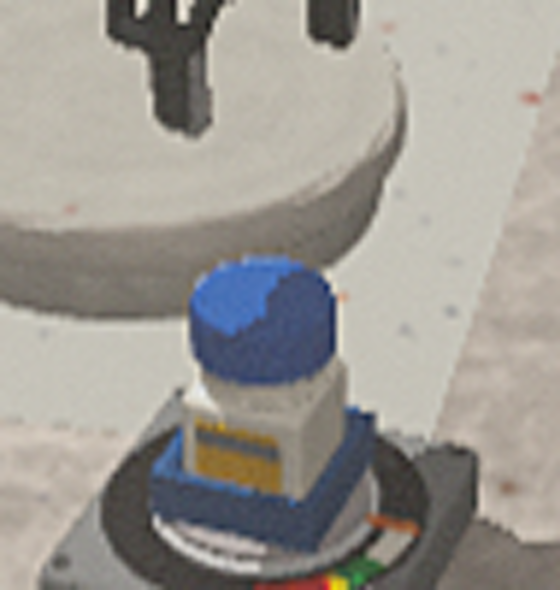

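View pics/s4_1.png

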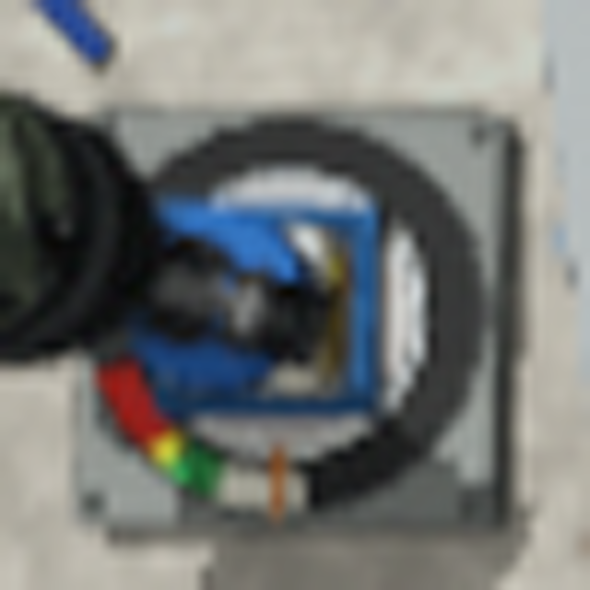

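View pics/s4_2.png

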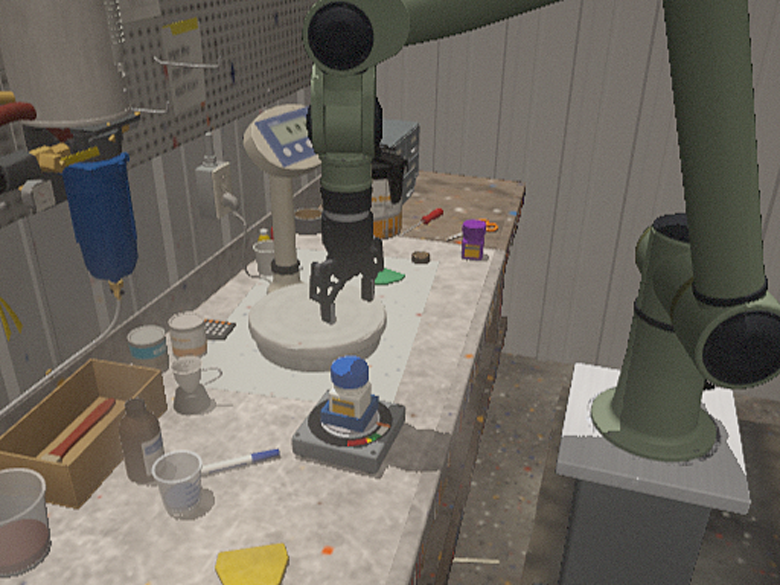

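```bash
python3 - <<'E'
from h import *
from fit import *
c=bot.calibration("side");im=bot.camera("side");W=(208,226,44,32)
m=blue(im,W,10);m[26:]=0
W=(208,226,44,26);m=m[:26]
for z in(.054,.057,.060,.063,.066): print(z,[round(float(v),4) for v in (lambda r:[*r[0],r[1]])(fit(lambda p:cyl(p[0],p[1],z+.067,z+.093,.03),[.49,.2226],[(c,W,m)]))])
bot.close_job();print(bot.read_clock())
E
```

```text
0.054 [0.4943, 0.2152, 8.0986]
0.057 [0.4929, 0.2193, 7.8031]
0.06 [0.4908, 0.2241, 7.9506]
0.063 [0.4892, 0.2284, 8.0152]
0.066 [0.4876, 0.2327, 8.545]
the job is handed in; nothing more can be done
the job is handed in; nothing more can be done
```

I put the white, blue-lidded jar in the tester nest, screwed its lid down into the green band, let go and handed the job in at about 36.5 s. No verdict was given.

**What I did**
- **Grip:** I centred the jar with a squeeze across the lid. Measured against the lid, the fingertips sat about 4 cm above the reported TCP. Because of that, one grip closed on air, and I corrected the height.
- **Seating:** The first lowering stopped on the nest rim, and five nudged retries also stopped there. A slightly different centre let it drop in freely, and it bottomed at the expected height (TCP z 0.0846, expected 0.085).
- **Tightening:** The lid turned with about 0.07 N m of drag for roughly 1.8 rad, then came up solid. I held it at about 0.48 N m for 0.5 s, then eased it back to about 0.12 N m before letting go.

**Last checks**
- **Pointer:** It was clearly in the green, and later back at its rest mark. It was short of the red in every picture, and the highest torque I read was 0.48 N m.
- **Jar:** It stands upright in the nest. A camera fit of the lid, assuming the jar is on the floor, puts it at (0.491, 0.224), within about 2 mm of where the robot set it and of the nest position I estimated.
- **Other items:** The spreader, tape roll and marker look untouched in the pictures; I did not measure their positions.
- **Not confirmed:** The lid fit was about equally good for other heights, so it does not show the jar's height. That it is on the floor rests on the arm's contact height; that the lid is tight rests on the solid stop and the torque reading.

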